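# Test the freewheel of the yellow-handled paper-band winder

### The job

Test the freewheel of the winder with the yellow T-handle. First turn the handle anticlockwise (seen from above) by at least an eighth of a turn: it should spin loose while the reel stands still; then turn it clockwise, so that it grips and brings the reel round, until the white line on the reel stands at the red post. Let go, and do not turn the winder with the blue handle.

Things in the scene. Friction and masses are not known exactly. Their poses are not given: they have to be found in the camera images.
- yellow_grip (a point): middle of the yellow T-handle's bar, on the winder's upright axis, 91 mm above the table. The bar is 90 mm long along this point's y, 16 mm thick along its x, 26 mm tall (78 to 104 mm up); axes turn with the handle, z up. Under it a thin spindle and a 13 mm wide arm (top 68 mm up, out to 42 mm along +y). Below it a reel with dark 104 mm flanges, top 50 mm up, on a fixed round grey foot 144 mm across.
- yellow_handle (a joint): turn of the yellow handle about its upright axis, rad, 0 at the start, growing CLOCKWISE seen from above; no end stops. Anticlockwise it clicks round loose (under 0.1 N m); clockwise its pawl catches the next brass pin, at most 0.45 rad on, and from there takes the reel with it (about 0.15 N m). It stays where it is left.
- yellow_drum (a joint): turn of the yellow winder's reel, rad, growing CLOCKWISE seen from above. It starts within 0.06 of 0, the white line on its upper rim about 34 degrees anticlockwise of the red-topped post (52 mm tall, on the foot, 61 mm from the axis); at 0.6 the line stands exactly at the post. The gripping handle winds it clockwise and cannot wind it back.
- blue_handle (a joint): turn of the T-handle of the other winder, alike but for its blue handle, rad, clockwise growing, 0 at the start; to be left alone.

How it is judged:
On the way, in this order (a step that is already met when the one before it is completed fails the run):
1. the yellow handle has been turned anticlockwise by an eighth of a turn (0.7 rad or more) while the reel stood still (within 0.2 rad) (value of joint yellow_handle below -0.7 rad and value of joint yellow_drum between -0.2 and 0.2 rad), for 0.1 s.
2. the handle, turning clockwise, brings the reel round with it (both turning clockwise at once, the reel past 0.15 rad) (value of joint yellow_drum above 0.15 rad and velocity of joint each of yellow_drum, yellow_handle above 0.02 rad/s), for 0.04 s.
At the end, for the whole second after the job is handed in: the white line on the yellow winder's reel stands within 0.2 rad (11 degrees) of the red post, reel turn 0.4 to 0.8, with the reel and handle at rest (value of joint yellow_drum between 0.4 and 0.8 rad and velocity of joint yellow_drum between -0.05 and 0.05 rad/s and velocity of joint yellow_handle between -0.1 and 0.1 rad/s); the robot touches nothing.
It fails at once if the blue handle was turned by more than 0.2 rad (value of joint blue_handle above 0.2 rad or value of joint blue_handle below -0.2 rad).
It also fails if it takes over 35 s, if anything falls off the work surface, if the arm or the gripper's body presses on something with over 40 N, if the wrist force passes 120 N, or if a joint passes its speed limit or range.

### The arm

A 6-joint arm with a two-finger parallel gripper is mounted at the origin on a cart in front of the work surface, level with it; the furniture and walls round the work are solid. World frame = base frame: x ahead of the robot, y to its left, z up, the work surface at z = 0. Lengths are in m, angles in rad, forces in N, time in s.
With the tool pointing down it reaches from about 0.4 to 0.925 m from the base axis. Payload 3.4 kg.
Tool frame: the origin (TCP) lies midway between the tips of the shut fingers; the grasp point (between the pads) lies 19 mm behind it (r.hold_point_z is the distance from the TCP to the grasp point, in m); z points along the fingers, y is the line along which they close (so a half turn about z gives the same grasp; the last joint's range is limited). The gripper opens to 85 mm and grips with 20 to 120 N. Pads are 22 mm wide; open, the fingers measure 114 mm over their backs; the gripper's body (76 mm by 85 mm) begins 54 mm behind the grasp point. The pads swing forward as they close: fully open they stand 13 mm farther back than shut.
Start: joints at [-1.206, 0.307, 1.506, -0, 1.328, -0.073], TCP at [0.244, -0.521, 0.231] pointing down, gripper open.
Joint ranges: [-3.12, 3.12], [-1.05, 2.28], [0.14, 2.33], [-1.42, 4.57], [0.1, 2.73], [-2.68, 2.68]. Speed limits (rad/s): [2.57, 2.57, 3.14, 3.14, 3.14, 3.14].

### API

Orientations are given as a unit quaternion [w, x, y, z].
In Python, from cell import r, capture gives the robot as it stands. The module is installed in compiled form; this text tells all that it offers.
- The arm moves only by the tool jog_arm, never from a script. Its arguments are lists of equal length, an entry for each row: "rotation": the turn, a rotation vector about the tool's x, y, z in units of 5 degrees (1.0 is 5 degrees), a list of three; "xyz": the shift along the tool's x, y, z in units of 50 mm (1.0 is 50 mm), a list of three; "hand": the closure, from 0 (fully open) to 1 (shut). In form: {"rotation": [[wx, wy, wz], ...], "xyz": [[x, y, z], ...], "hand": [hand, ...]}. A call has 1 to 12 rows; each row is the pose to reach, as a shift and turn from the pose commanded when the call began, along the tool's axes at that moment; what a row does not reach only later rows make up. A row lasts 1/10 s, in which the tool goes at most 50 mm and 8.59 degrees, less where a joint would pass 70% of its speed; a pose out of reach is approached as far as the arm can. A call with a gripper value outside its range is refused whole. The fingers move at their own pace and stop on an object; "squeeze" is the grip in N (left out, the last holds). Time passes only in rows, so rows that repeat a pose let the fingers close. It gives the time, the measured TCP pose, the force, the opening and the grip force at its end, in the units of the state.
- r.read_state(): the state, without advancing time (a new reading comes with each control period).
- capture(name): name is "scene" or "side" or "wrist"; returns a dict with "frame" (420x560x3 uint8, red, green, blue), "vfov" (degrees; the focal length in pixels is half the picture's height over the tangent of half this angle, whatever the lens; pixels are square), "cx", "cy" (the principal point, pixels), "R" (3x3) and "t" (3): a world point X has camera coordinates R X + t; the wrist camera has in their place "mount" (4x4, takes a point from camera to tool coordinates, whose origin is the TCP and whose axes are the flange's). Camera axes: x right, y down, z forward; pixel columns grow to the right and rows downward; lengths in m; the calibration is good to about 2 mm. A picture is of the moment at which its call begins: read the wrist's pose just before it. There is no depth.
- r.job_done(): hands the job in; it is judged then, once.
The state is a dict: "time_s": time; "joints": joint angles; "qd": joint speeds; "effort": joint torques, N m; "ee_pos": TCP position; "orientation": TCP orientation; "wrist_force": force on the tool from outside, world axes, zero at the start; "wrist_torque": the same for the moment, N m; "finger_gap": finger opening in m; "gripper_force": force on a finger pad.
Only numpy, scipy, OpenCV 4.12 (cv2) and the standard library are available. Lean on these libraries where they do the work, as an engineer would, in place of code of your own. Each camera call takes 0.05 s, during which the arm holds its last target. There are 200 camera calls.

## Working session

There is one attempt and no reset: what is moved stays moved. The work goes in short steps, Python scripts to look and compute and a tool call to move; the robot and the scene stay as the last step left them, time stands still between calls to the robot, and variables do not carry over. Pictures are saved under pics/ and viewed, at most 10 in all, crops included, and the job is handed in when it is done.

Besides the shell and the picture viewer there is one more tool, called as a command line: name --argument value ..., lists and objects as JSON in quotes. jog_arm: Moves the arm, as the interface text tells. Its arguments: {"type":"object","properties":{"rotation":{"type":"array","items":{"type":"array","items":{"type":"number"}}},"xyz":{"type":"array","items":{"type":"array","items":{"type":"number"}}},"hand":{"type":"array","items":{"type":"number"}},"squeeze":{"type":"number"}},"required":["rotation","xyz","hand"]}

```bash
mkdir -p pics
python3 - <<'E'
from cell import r,capture
import cv2,json
s=r.read_state();print(s['time_s'],s['ee_pos'],s['orientation'],s['joints'])
for n in("scene","side"):
    c=capture(n);cv2.imwrite(f"pics/{n}0.png",c["frame"][:,:,::-1]);print(n,c['vfov'],c['cx'],c['cy'],c['R'],c['t'])
E
```

```text
0.0 [ 0.244014   -0.51987027  0.23040266] [-1.01286250e-03  9.76031531e-01  2.17626757e-01 -1.36020279e-04] [-1.20551254e+00  3.07533192e-01  1.50767658e+00  2.61218803e-05
  1.32842664e+00 -7.34873155e-02]
scene 49.77311051928875 282.28097592314106 212.60912266221658 [[-0.91245999 -0.40857922 -0.02190403]
 [-0.17189536  0.43136541 -0.88564997]
 [ 0.37130681 -0.80435496 -0.46383655]] [0.51070786 0.13896271 0.83157537]
side 53.06167753343603 283.46875683406535 212.17481116077775 [[ 0.99834759  0.05600174 -0.01287989]
 [ 0.01110345 -0.40791309 -0.91295324]
 [-0.05638084  0.91130166 -0.40786087]] [-0.53387697  0.11698449  0.86493554]
```

View pics/scene0.png

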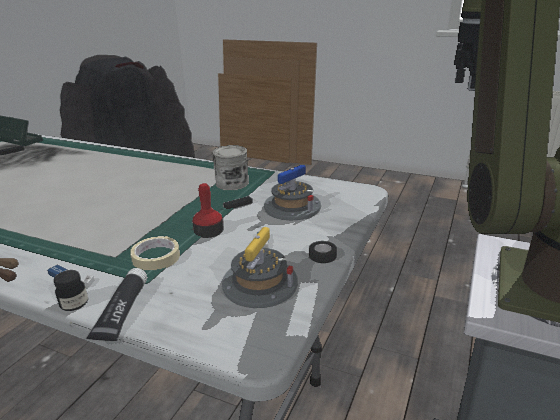

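View pics/side0.png

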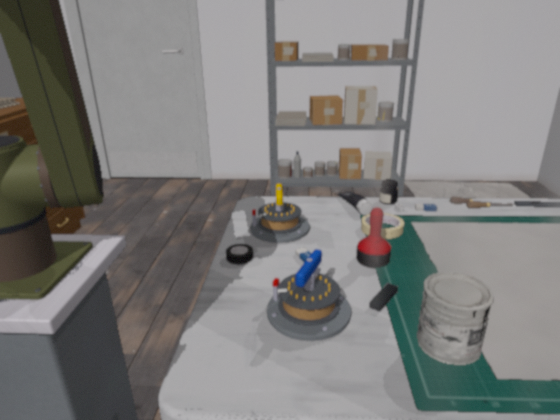

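The scene picture shows the yellow handle at about (258,245), with its red post at (290,270). The side picture shows it at about (280,196), end-on. The blue winder is well away, at about (291,180) in the scene picture.

```bash
cat > h.py <<'E'
import numpy as np
def ray(c,u,v,z):
    f=210/np.tan(np.radians(c['vfov']/2))
    d=c['R'].T@np.array([(u-c['cx'])/f,(v-c['cy'])/f,1]);o=-c['R'].T@c['t']
    return o+d*(z-o[2])/d[2]
E
python3 - <<'E'
from cell import r,capture
import cv2,numpy as np
from h import ray
a=capture("scene");b=capture("side")
for n,c,(u,v) in(("s",a,(258,245)),("d",b,(280,196))):
    print(n,ray(c,u,v,.091))
for u,v in((250,260),(266,231)):print('end',ray(a,u,v,.104))
print('post',ray(a,290,267,.052))
print('blue',ray(a,291,176,.091),ray(b,309,266,.091))
A=cv2.resize(a["frame"][215:315,200:320],None,fx=4,fy=4,interpolation=2)
B=cv2.resize(b["frame"][175:245,235:325],None,fx=4.4,fy=4.4,interpolation=2)
H=400;B=cv2.resize(B,(396,308));im=np.zeros((400,880,3),np.uint8);im[:, :480]=A;im[:308,484:880]=B
cv2.imwrite("pics/crop.png",cv2.resize(im,(800,364))[:,:,::-1])
E
```

```text
s [0.51379646 0.20470182 0.091     ]
d [0.51733194 0.18870196 0.091     ]
end [0.49469858 0.27041285 0.104     ]
end [0.5121606  0.17397683 0.104     ]
post [0.45593252 0.19473435 0.052     ]
blue [ 0.58277665 -0.10790834  0.091     ] [ 0.58434226 -0.11690789  0.091     ]
```

View pics/crop.png

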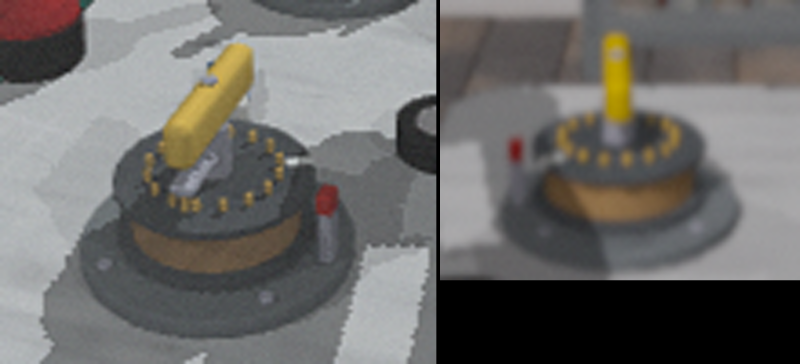

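The crop shows the bar's stud at scene pixel (257,236) and the ends of its top at about (249.5,250) and (266,229). The arm (+y) points towards the scene camera. The white line is at about (283,259) and the post top at (290,267).

Run:
```python
from cell import r,capture
import numpy as np
from h import ray
a=capture("scene");b=capture("side")
p=ray(a,249.5,250,.104);q=ray(a,266,228.8,.104);print(p,q,(p+q)/2,np.degrees(np.arctan2(*(p-q)[1::-1])))
m=ray(a,257.2,236.5,.106);print(m,ray(b,279.5,188,.106))
from scipy.spatial.transform import Rotation as R
s=r.read_state();Q=R.from_quat(np.roll(s['orientation'],-1))
for t in([.44,-.2,.23],[.505,.197,.23]):print(Q.inv().apply(np.array(t)-s['ee_pos'])/.05)
print(Q.as_matrix())
```

```text
[0.50990467 0.24334019 0.104     ] [0.51574313 0.16661452 0.104     ] [0.5128239  0.20497736 0.104     ] 94.35155454150276
[0.5166033  0.20078194 0.106     ] [0.51562571 0.20108046 0.106     ]
[ 6.26691369 -4.13591411  0.02303602]
[ 10.8166694  -10.77167295   0.02828068]
[[ 9.05289122e-01  4.24795879e-01 -2.56478726e-04]
 [ 4.24795951e-01 -9.05288852e-01  7.02529020e-04]
 [ 6.62441012e-05 -7.44943005e-04 -9.99999720e-01]]
```

jog_arm --rotation '[[0,0,0],[0,0,0],[0,0,0],[0,0,0],[0,0,0],[0,0,0],[0,0,0],[0,0,0],[0,0,0]]' --xyz '[[0.8,-0.5,0],[1.6,-1,0],[2.4,-1.6,0],[3.2,-2.1,0],[4,-2.6,0],[4.8,-3.1,0],[5.6,-3.7,0],[6.3,-4.1,0],[6.3,-4.1,0]]' --hand '[0,0,0,0,0,0,0,0,0]'

```text
time_s: 1.2
ee_pos: [0.4446, -0.1971, 0.2315]
orientation: [-0.001, 0.975, 0.22, 0.001]
wrist_force: [0.1, -1.2, -0.5]
finger_gap: 0.0856
gripper_force: 0.0
```

jog_arm --rotation '[[0,0,-1.4],[0,0,-2.8],[0,0,-4.2],[0,0,-5.6],[0,0,-7],[0,0,-8.4],[0,0,-9.8],[0,0,-11.2],[0,0,-12.5],[0,0,-13.85],[0,0,-13.85],[0,0,-13.85]]' --xyz '[[0.5,-0.7,0],[1,-1.4,0],[1.5,-2.1,0],[2,-2.8,0],[2.5,-3.5,0],[3,-4.2,0],[3.5,-4.9,0],[4,-5.6,0],[4.4,-6.2,0],[4.75,-6.64,0],[4.75,-6.64,0],[4.75,-6.64,0]]' --hand '[0,0,0,0,0,0,0,0,0,0,0,0]'

```text
time_s: 2.4
ee_pos: [0.5163, 0.1998, 0.2309]
orientation: [0.0, 0.68, 0.734, -0.001]
wrist_force: [-0.1, -1.1, -0.8]
finger_gap: 0.0852
gripper_force: 0.0
```

Run:
```python
from cell import r,capture
import cv2,numpy as np
s=r.read_state();print(s['time_s'],s['ee_pos'],s['orientation'],s['joints'])
c=capture("wrist");print(c['vfov'],c['cx'],c['cy'],c['mount'])
cv2.imwrite("pics/w1.png",c["frame"][:,:,::-1])
```

```text
2.4 [0.51630291 0.19978041 0.23093841] [ 1.46046856e-04  6.79616119e-01  7.33567629e-01 -6.65840219e-04] [ 2.93521794e-01  2.77923872e-01  1.55053591e+00 -9.56600093e-04
  1.31413427e+00  2.17447599e-01]
62.614908929477046 279.2859404379218 209.22931556431462 [[-9.96801770e-04 -9.60726962e-01 -2.77493625e-01  6.87811950e-02]
 [ 9.99999285e-01 -1.14116088e-03  3.58721653e-04  1.64368736e-03]
 [-6.61298434e-04 -2.77493068e-01  9.60727412e-01 -1.41636715e-01]
 [ 0.00000000e+00  0.00000000e+00  0.00000000e+00  1.00000000e+00]]
```

View pics/w1.png

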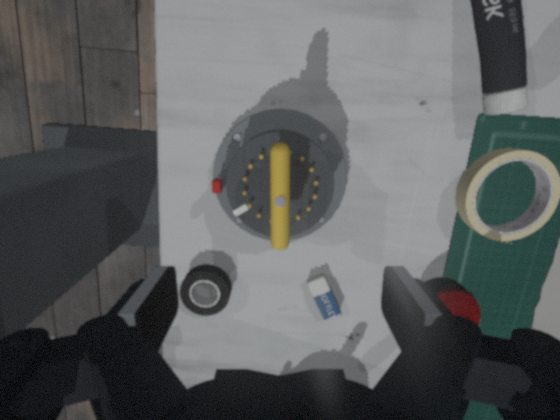

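The wrist picture shows the bar nearly vertical, with its ends at about (281,148) and (280.5,246) and the stud at (280.5,201). The white line is at (240,211) and the red post at (217,186).

```bash
cat >> h.py <<'E'
from scipy.spatial.transform import Rotation as R
def wray(s,c,u,v,z):
    Q=R.from_quat(np.roll(s['orientation'],-1)).as_matrix();M=c['mount']
    Rw=Q@M[:3,:3];o=Q@M[:3,3]+s['ee_pos']
    return ray(dict(vfov=c['vfov'],cx=c['cx'],cy=c['cy'],R=Rw.T,t=-Rw.T@o),u,v,z)
E
python3 - <<'E'
from cell import r,capture
from h import *
s=r.read_state();c=capture("wrist")
Q=R.from_quat(np.roll(s['orientation'],-1))
for u,v,z in((280.5,201,.106),(281,148,.104),(280.5,246,.104),(217,186,.052),(240,211,.05)):
    p=wray(s,c,u,v,z);print(p,Q.inv().apply(p-s['ee_pos'])/.05)
print(Q.as_matrix()[:,0])
p=wray(s,c,281,148,.104)-wray(s,c,280.5,246,.104);print(np.degrees(np.arctan2(p[1],p[0])))
E
```

```text
[0.51879112 0.19785376 0.106     ] [-0.02788916  0.05442264  2.49998172]
[0.5160461  0.23944834 0.104     ] [0.80581976 0.0623     2.53903299]
[0.52176192 0.15855173 0.104     ] [-0.81612655  0.05457126  2.5408718 ]
[0.45888334 0.19382078 0.052     ] [-0.01695901 -1.1454104   3.5810756 ]
[0.48149249 0.17012573 0.05      ] [-0.52349067 -0.73012509  3.62126519]
[-0.07523357  0.9971653  -0.00112931]
94.0415674743492
```

jog_arm --rotation '[[0,0,0],[0,0,0],[0,0,0],[0,0,0],[0,0,0],[0,0,0],[0,0,0],[0,0,0],[0,0,0],[0,0,0],[0,0,0],[0,0,0]]' --xyz '[[0,0.05,0.6],[0,0.05,1.2],[0,0.05,1.8],[0,0.05,2.4],[0,0.05,2.8],[0,0.05,3.08],[0,0.05,3.08],[0,0.05,3.08],[0,0.05,3.08],[0,0.05,3.08],[0,0.05,3.08],[0,0.05,3.08]]' --hand '[0,0,0,0,0,0,0,0.6,1,1,1,1]' --squeeze 30

```text
time_s: 3.7
ee_pos: [0.5164, 0.2003, 0.0778]
orientation: [-0.001, 0.68, 0.734, -0.002]
wrist_force: [-3.4, -0.3, 5.4]
finger_gap: 0.0152
gripper_force: 29.3
```

jog_arm --rotation '[[0,0,-1],[0,0,-2],[0,0,-3],[0,0,-4],[0,0,-5],[0,0,-6],[0,0,-7],[0,0,-8],[0,0,-9],[0,0,-10],[0,0,-10.6],[0,0,-10.6]]' --xyz '[[0,0,0],[0,0,0],[0,0,0],[0,0,0],[0,0,0],[0,0,0],[0,0,0],[0,0,0],[0,0,0],[0,0,0],[0,0,0],[0,0,0]]' --hand '[1,1,1,1,1,1,1,1,1,1,1,1]'

```text
time_s: 4.9
ee_pos: [0.5158, 0.1999, 0.0778]
orientation: [-0.002, 0.28, 0.96, -0.001]
wrist_force: [-6.2, -1.9, 7.1]
finger_gap: 0.0152
gripper_force: 29.8
```

Run:
```python
from cell import r,capture
from h import *
import cv2
s=r.read_state();c=capture("wrist");a=capture("scene");b=capture("side")
print(s['time_s'],s['wrist_force'],s['wrist_torque'],R.from_quat(np.roll(s['orientation'],-1)).as_matrix()[:,0])
W=cv2.resize(c["frame"],(400,300));A=cv2.resize(a["frame"][215:315,200:320],(360,300));B=cv2.resize(b["frame"][175:245,235:325],(386,300))
im=np.zeros((600,800,3),np.uint8);im[:300,:400]=W;im[:300,405:765]=A;im[300:,:386]=B
cv2.imwrite("pics/t1.png",im[:,:,::-1])
```

```text
4.9 [-6.24715996 -1.9335737   7.07764998] [-0.31428728  0.90475066  0.01809853] [-0.84318981  0.53760588  0.00329607]
```

View pics/t1.png

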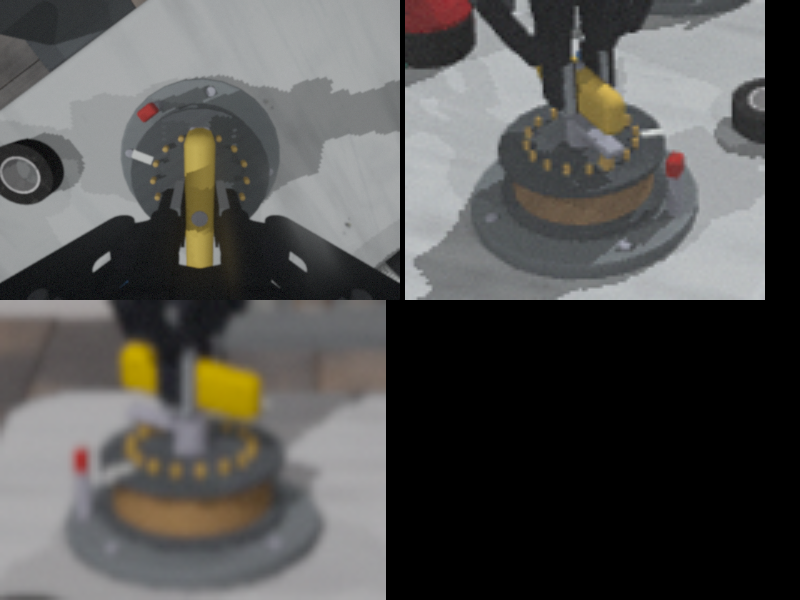

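The handle has turned about 53° anticlockwise. The reel has not moved: in the wrist view (top left) the white line at (140,157) is still well short of the post at (148,112). Now I'll turn it clockwise, less than could overshoot in any case.

jog_arm --rotation '[[0,0,1],[0,0,2],[0,0,3],[0,0,4],[0,0,5],[0,0,6],[0,0,7],[0,0,8],[0,0,8.5],[0,0,8.5]]' --xyz '[[0,0,0],[0,0,0],[0,0,0],[0,0,0],[0,0,0],[0,0,0],[0,0,0],[0,0,0],[0,0,0],[0,0,0]]' --hand '[1,1,1,1,1,1,1,1,1,1]'

```text
time_s: 6.05
ee_pos: [0.5163, 0.2003, 0.0778]
orientation: [-0.001, 0.61, 0.793, -0.001]
wrist_force: [-6.2, 0.0, 6.3]
finger_gap: 0.0155
gripper_force: 29.7
```

Run:
```python
from cell import r,capture
from h import *
import cv2
s=r.read_state();c=capture("wrist")
x=R.from_quat(np.roll(s['orientation'],-1)).as_matrix()[:,0]
print(s['time_s'],s['wrist_force'],s['wrist_torque'],np.degrees(np.arctan2(x[1],x[0])))
cv2.imwrite("pics/t2.png",cv2.resize(c["frame"][60:360,80:480],(800,600))[:,:,::-1])
```

```text
6.05 [-6.15370874  0.03138064  6.33399906] [-0.07958712  0.86041716  0.05337614] 104.86750642922934
```

View pics/t2.png

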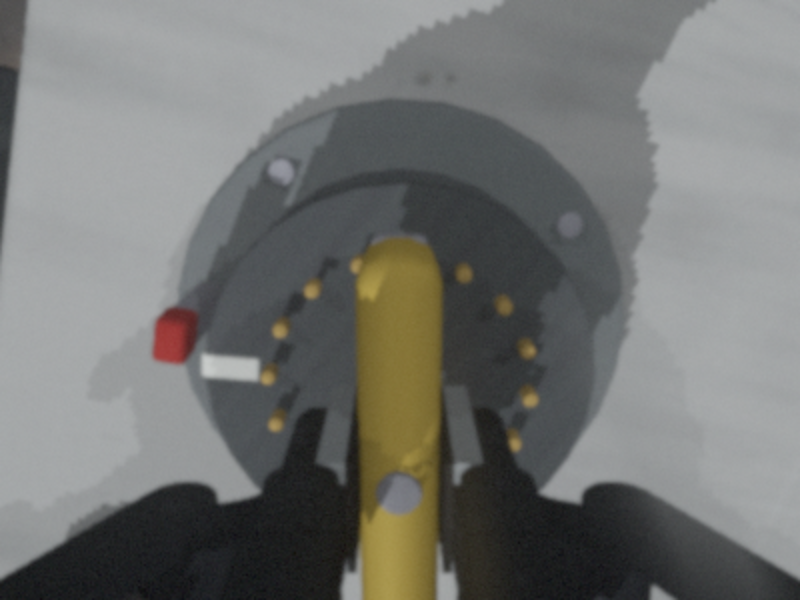

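The reel has come round. The white line's middle is at crop (231,367) and the post top at (176,333).

Run:
```python
from cell import r,capture
from h import *
s=r.read_state();c=capture("wrist")
for ax in([.5163,.2003],[.518,.198]):
  f=lambda x,y,z:np.arctan2(*(wray(s,c,80+x/2,60+y/2,z)[:2]-ax)[::-1])%(2*np.pi)
  print(ax,f(231,367,.051)-f(176,333,.052))
p=wray(s,c,205,366/2+60-0,.05) if 0 else None
```

```text
[0.5163, 0.2003] 0.1654393639058518
[0.518, 0.198] 0.14663497959597294
```

About 0.155 rad to go. I'll turn 1.8 units, open and lift.

jog_arm --rotation '[[0,0,0.9],[0,0,1.8],[0,0,1.8],[0,0,1.8],[0,0,1.8],[0,0,1.8],[0,0,1.8],[0,0,1.8]]' --xyz '[[0,0,0],[0,0,0],[0,0,0],[0,0,0],[0,0,0],[0,0,0],[0,0,0],[0,0,0]]' --hand '[1,1,1,1,0.5,0,0,0]'

```text
time_s: 6.95
ee_pos: [0.5191, 0.2006, 0.0773]
orientation: [0.0, 0.67, 0.742, 0.0]
wrist_force: [0.3, 0.4, 0.8]
finger_gap: 0.0725
gripper_force: 0.0
```

jog_arm --rotation '[[0,0,0],[0,0,0],[0,0,0],[0,0,0],[0,0,0],[0,0,0],[0,0,0]]' --xyz '[[0,0,-0.4],[0,0,-0.9],[0,0,-1.5],[0,0,-2.1],[0,0,-2.6],[0,0,-2.6],[0,0,-2.6]]' --hand '[0,0,0,0,0,0,0]'

```text
time_s: 7.65
ee_pos: [0.519, 0.2005, 0.2076]
orientation: [0.0, 0.67, 0.742, 0.001]
wrist_force: [0.3, -0.4, -0.3]
finger_gap: 0.0858
gripper_force: 0.0
```

Run:
```python
from cell import r,capture
from h import *
import cv2
s=r.read_state();c=capture("wrist")
print(s['time_s'],s['ee_pos'],s['finger_gap'],s['wrist_force'])
cv2.imwrite("pics/t3.png",cv2.resize(c["frame"][60:360,80:480],(800,600))[:,:,::-1])
```

```text
7.65 [0.51899903 0.20052086 0.20761418] 0.08576476392224051 [ 0.26612396 -0.35676971 -0.33939749]
```

View pics/t3.png

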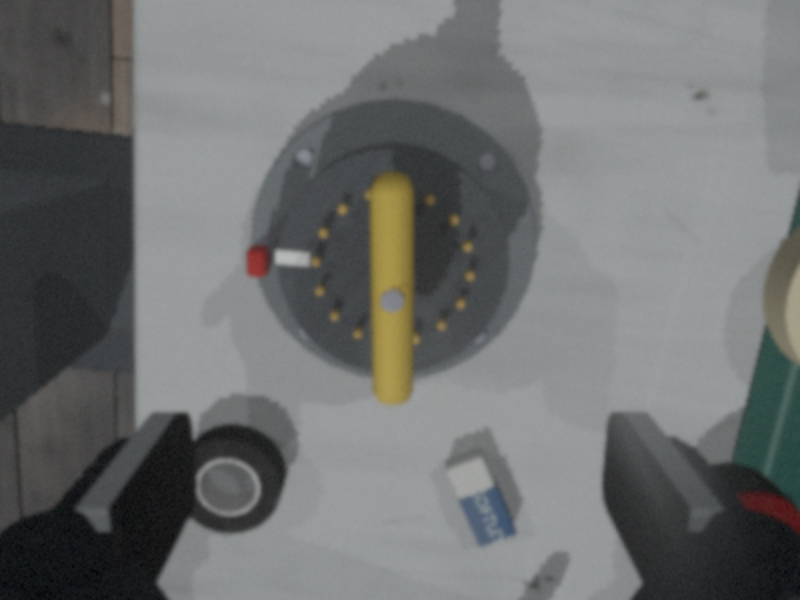

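The white line at (292,258) now points straight at the red post at (258,261). The handle has been let go.

```bash
python3 -c "
from cell import r
print(r.job_done())"
```

```text
the job is handed in; nothing more can be done
None
```

The freewheel test is done and handed in: the yellow handle spun loose about 53° anticlockwise with the reel still, then gripped clockwise and brought the white line to the red post; I let go of it and never touched the blue handle.

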